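# Read out a suspect smoke detector head on the desk tester without locking it

## Robot

A 6-joint arm with a two-finger parallel gripper is mounted at the origin on the work surface. World frame = base frame: x ahead of the robot, y to its left, z up, the work surface at z = 0. Lengths are in m, angles in degrees, forces in N, time in s.
With the tool pointing down it reaches from about 0.4 to 0.825 m from the base axis. Payload 7 kg.
Tool frame: the origin (TCP) lies midway between the tips of the shut fingers; the grasp point (between the pads) lies 19 mm behind it; z points along the fingers, y is the direction in which the jaws open and shut (so a half turn about z gives the same grasp; the last joint's range is limited). The gripper opens to 88 mm and grips with 3 to 60 N. Pads are 19 mm wide; open, the fingers measure 130 mm over their backs; the gripper's body (78 mm by 193 mm) begins 47 mm behind the grasp point.
Start: joints at [-57.347, 20.546, 0.682, 0, -70.136, -16.507], TCP at [0.188, -0.648, 0.227] pointing down, gripper open.
Joint ranges: [-176.03, 176.03], [-82.01, 121.73], [-58.28, 71.71], [-173.87, 95.51], [-174.79, -0.11], [-173.66, 173.66]. Speed limits (degrees/s): [136.94, 136.94, 172.46, 180, 180, 180].

## Interface

Orientations are given as a 3x3 rotation matrix whose columns are the frame's x, y, z axes.
In Python, from rig import robot gives the robot as it stands. Calls block until the motion is done:
- robot.goto(position, orientation): joint-space move of the TCP to a pose.
- robot.servo_line(position, ori=None, speed=0.15): straight line of the TCP; ori=None keeps the orientation; speed is the mean speed in m/s.
- robot.movej(angles): joint-space move.
- robot.move_gripper(opening): opening from 0.0 (shut) to 1.0 (fully open); the grip force is fixed at half the most; returns when the fingers have stopped.
- robot.dwell(seconds).
- robot.ik(position, orientation): joint angles nearest the present ones, or None.
- robot.grab_frame(name): name is "scene" or "side" or "wrist"; returns (picture, depth): 420x560x3 uint8, red, green, blue; 420x560 float32, m along the optical axis (not along the pixel's ray), 0 where there is no reading.
- robot.camera_info(name): a dict with "vfov" (degrees; the focal length in pixels is half the picture's height over the tangent of half this angle, whatever the lens; pixels are square), "cx", "cy" (the principal point, pixels), "view" (4x4, takes a point from world to camera coordinates); the wrist camera has in their place "T_tool_cam" (4x4, takes a point from camera to tool coordinates, whose origin is the TCP and whose axes are the flange's). Camera axes: x right, y down, z forward; pixel columns grow to the right and rows downward; lengths in m; the calibration is good to about 2 mm. A picture is of the moment at which its call begins: read the wrist's pose just before it. camera_info takes no time and is no camera call.
A pose or a line that the arm cannot do raises robot.Unreachable and nothing moves.
- robot.job_done(): hands the job in, once; it reports no verdict.
Readings, each from a call of its own:
- robot.read_t(): time.
- robot.read_qpos(): joint angles.
- robot.read_qvel(): joint speeds.
- robot.read_effort(): joint torques, N m.
- robot.read_position(): TCP position.
- robot.read_tcp_rot(): TCP orientation.
- robot.read_force(): force on the tool from outside, world axes, zero at the start.
- robot.read_ft_torque(): the same for the moment, N m.
- robot.read_grip_width(): opening from 0.0 (shut) to 1.0 (fully open).
Only numpy, scipy, OpenCV 4.12 (cv2) and the standard library are available. Lean on these libraries where they do the work, as an engineer would, in place of code of your own. Each camera call takes 0.05 s, during which the arm holds its last target. There are 200 camera calls.

## Task

One of the two smoke detector heads lies on the clipboard with the fault report: read that one out on the desk tester. Lower it into the tester's round bayonet socket with its three lugs going down through the three gaps, and turn it clockwise only to the halfway position, where its ribs point at the wide middle marks on the socket's rim; never let it click into the lock. The socket's sprung contacts push it back as soon as it is let go, so finish while still holding the head there, steady; leave the spare head where it lies and do not shove the pen or the loose ceiling base beside the heads about.

Things in the scene. Friction and masses are not known exactly. Their poses are not given: they have to be found in the camera images.
- head_a: smoke detector head, white plastic, 140 g, 60 mm tall, lying lugs down. Origin: centre of its underside, z up. Skirt 79 mm in diameter up to 24 mm high, then sloping in to the sensing chamber, a plain cylinder 50 mm in diameter from 31 to 60 mm high: grip here, from above, at any yaw. Three equal lugs at the bottom, 120 degrees apart, the first on the head's +x axis
- head_b: smoke detector head, the same in every way as head_a; which of them lies on the clipboard and which on the folder changes. The lugs of both stick out to 47.5 mm from the axis, each 11 mm wide (14 degrees) and 5 mm thick, underside level with the head's; an upright grey rib on the skirt stands above each lug
- clipboard: small brown hardboard clipboard, 235 x 165 mm, with a paper sheet and a raised steel clip (20 mm high, at its +x end); fixed. Origin: centre of its underside; its top is 5 mm up. One head, the one to read out, lies on it, and a pen (9 mm high) near its +y edge
- folder: closed buff card folder, 225 x 165 mm, 5 mm thick, without a clip; fixed. Origin: centre of its underside. The spare head lies on it towards its -x end, with a ceiling base beside it
- tester: the desk tester, grey console 210 (x) x 150 (y) x 55 mm high, fixed; keys and display at its -x end, the round white socket on top. Origin: centre of its underside. Other desk clutter: a screwdriver (40 mm high at most) between it and the robot, loose things up to 100 mm high beyond it and at the sides of the table
- socket (a point): centre of the socket's flat floor: the tester's top, 55 mm above the table, 35 mm from the tester's centre along its +x; axes as the tester's, z up. A seated head's underside rests on this floor. The socket ring is 112 mm in outer diameter and 11.5 mm high; its lip leaves an opening of 84 mm (head skirt 79 mm), the channel behind the lip is 100 mm (over the lugs 95 mm) and 7.5 mm high
- gap (a point): middle of the first of three equal entry gaps in the socket's lip, at the lip's top, on the socket's +x axis; the others lie 120 degrees on. Each is 24 degrees wide. A head drops in, any of the three ways round, when its lugs stand at the gaps within about 5 degrees and its centre within about 2.5 mm. From there anticlockwise turning stops after about 5 degrees
- half_mark (a point): the wide raised mark on the rim's top that shows halfway, 27 degrees clockwise (seen from above) from the first gap; one such mark follows each gap, narrow marks show the gap (0 degrees) and the lock (50). At about 34 degrees of turn a lug meets the sprung lock pawl and turning gets stiffer; at about 50 it clicks and locks
- contact_ring (a joint): sprung contact carrier in the socket, pushed round by the lugs: 0 at rest, grows as the head turns clockwise (rad). The lugs meet its blades after 6 degrees of turn, so it reads the head's turn minus about 0.11; 0.365 at the halfway mark, about 0.78 at the lock click, at most 0.87. Its spring pushes back with 0.1 N m at the start, 0.17 N m at halfway
- pen: black pen, 140 mm long, 9 mm thick, lying on the clipboard along its +y edge; loose. Origin: centre of its underside
- spare_base: white ceiling base for a detector, a flat disc 100 mm in diameter, 12 mm high, lying loose on the folder beside the spare head, towards the folder's +x end. Origin: centre of its underside

How it is judged:
By the outcome, as a careful person would: the job done as asked, in the order asked, and still so for the second after the job is handed in, while the arm keeps its last pose, push and grip.
It also fails if it takes over 40 s, if anything falls off the work surface, if the arm or the gripper's body presses on something with over 40 N, if the wrist force passes 120 N, or if a joint passes its speed limit or range.

## Working session

There is one attempt and no reset: what is moved stays moved. The work goes in short steps, each a Python script; the robot and the scene stay as the last script left them, time stands still between calls to the robot, and variables do not carry over. Pictures are saved under pics/ and viewed, about 8 in all and at most 12, crops included, and the job is handed in when it is done.

```bash
mkdir -p pics; ls; python3 - <<'E'
from rig import robot
import cv2,numpy as np
ims=[]
for n in("scene","side"):
    im,d=robot.grab_frame(n); np.savez(f"{n}.npz",im=im,d=d); ims.append(im)
    print(n,{k:np.round(v,3).tolist() for k,v in robot.camera_info(n).items()}, (d==0).mean())
    cv2.imwrite(f"pics/{n}.png",cv2.resize(im[:,:,::-1],(784,588)))
print(robot.camera_info("wrist"),robot.read_t())
E
```

```text
pics
scene {'vfov': 51.996, 'cx': 273.91, 'cy': 209.261, 'view': [[0.644, 0.765, 0.023, -0.379], [0.502, -0.4, -0.767, -0.183], [-0.578, 0.505, -0.642, 1.547], [0.0, 0.0, 0.0, 1.0]]} 0.0036649659863945577
side {'vfov': 47.761, 'cx': 282.477, 'cy': 209.85, 'view': [[-0.821, -0.571, -0.001, 0.448], [-0.309, 0.445, -0.841, 0.221], [0.481, -0.69, -0.541, 1.005], [0.0, 0.0, 0.0, 1.0]]} 0.003983843537414966
{'vfov': 60.41835687438194, 'cx': 286.3407944416701, 'cy': 212.4768800495791, 'T_tool_cam': array([[ 9.16266464e-05, -9.62245150e-01, -2.72184245e-01,
         7.27865773e-02],
       [ 9.99999971e-01,  2.79623987e-05,  2.37779969e-04,
         2.45344366e-04],
       [-2.21191697e-04, -2.72184259e-01,  9.62245125e-01,
        -1.57747431e-01],
       [ 0.00000000e+00,  0.00000000e+00,  0.00000000e+00,
         1.00000000e+00]])} 0.1
```

View pics/scene.png

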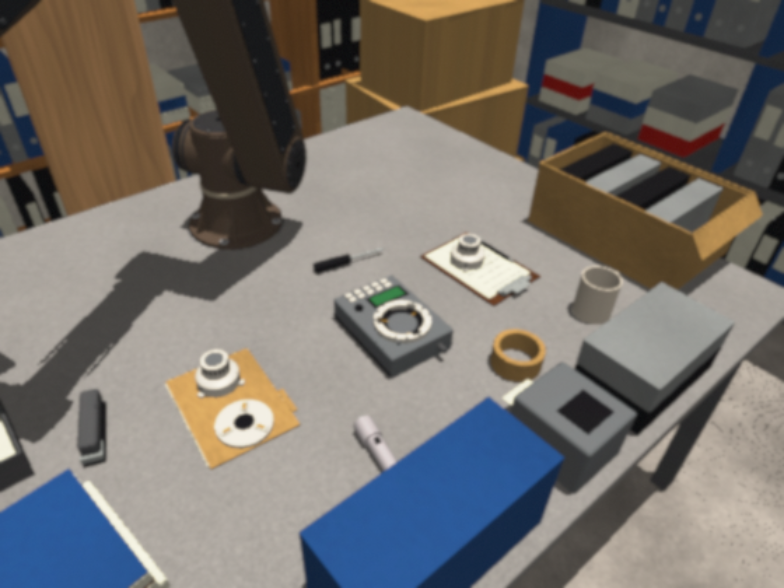

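View pics/side.png

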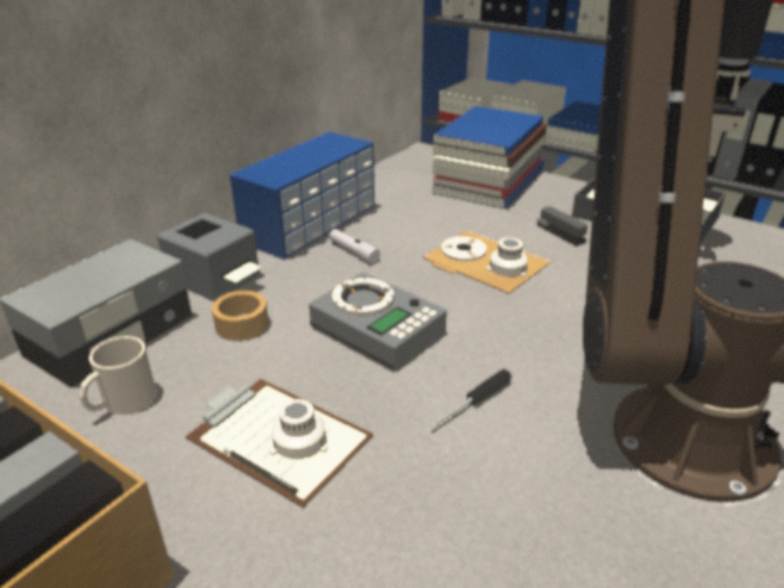

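The clipboard head is at about (469,250)/1.4 in scene and (298,425)/1.4 in side; the tester socket is at (402,320)/1.4 in scene. The screwdriver lies between the tester and the robot. Next I'll get coarse positions from depth, then hover the wrist camera.

```bash
cat > h.py <<'E'
import numpy as np,cv2
from rig import robot
def cam(n,R=None,p=None):
    c=robot.camera_info(n); f=210/np.tan(np.radians(c["vfov"]/2))
    if n!="wrist": T=np.linalg.inv(c["view"])
    else:
        W=np.eye(4); W[:3,:3]=R; W[:3,3]=p; T=W@c["T_tool_cam"]
    return f,c["cx"],c["cy"],T
def ray(C,u,v,z):   # pixels -> points on plane z
    f,cx,cy,T=C; u=np.asarray(u,float);v=np.asarray(v,float)
    d=np.stack([(u-cx)/f,(v-cy)/f,np.ones_like(u)],-1)@T[:3,:3].T
    o=T[:3,3]; return o+d*((z-o[2])/d[...,2])[...,None]
def cloud(C,d):
    f,cx,cy,T=C; v,u=np.mgrid[:420,:560]
    return np.stack([(u-cx)/f*d,(v-cy)/f*d,d],-1)@T[:3,:3].T+T[:3,3]
def proj(C,P):
    f,cx,cy,T=C; q=(np.asarray(P)-T[:3,3])@T[:3,:3]; return np.stack([q[...,0]/q[...,2]*f+cx,q[...,1]/q[...,2]*f+cy],-1)
def down(yaw):      # tool x axis at yaw, z down
    a=np.radians(yaw);c,s=np.cos(a),np.sin(a)
    return np.array([[c,s,0],[s,-c,0],[0,0,-1.]])
def snap(name):
    R=np.array(robot.read_tcp_rot());p=np.array(robot.read_position())
    im,d=robot.grab_frame("wrist"); np.savez(name+".npz",im=im,d=d,R=R,p=p)
    cv2.imwrite(f"pics/{name}.png",im[:,:,::-1]); return im,d,cam("wrist",R,p)
E
python3 - <<'E'
from h import *
for n,pts in(("scene",[(469,240),(402,320),(388,297),(360,330)]),("side",[(297,407),(362,294),(389,320)])):
    d=np.load(n+".npz")["d"]; C=cam(n); P=cloud(C,d)
    for u,v in pts:
        print(n,(u,v),np.round(P[int(v/1.4),int(u/1.4)],3))
P=cloud(cam("scene"),np.load("scene.npz")["d"])
print(robot.read_tcp_rot())
for z,xy in((.28,(.5,.15)),):
  for y in range(-180,180,30):
    q=robot.ik([.5,.15,.25],down(y)); print(y,None if q is None else np.round(q))
E
```

```text
scene (469, 240) [0.488 0.342 0.064]
scene (402, 320) [0.59  0.045 0.056]
scene (388, 297) [0.52  0.068 0.056]
scene (360, 330) [ 0.554 -0.032  0.048]
side (297, 407) [0.489 0.336 0.065]
side (362, 294) [0.603 0.031 0.057]
side (389, 320) [0.514 0.07  0.058]
[[-9.60584563e-01 -2.77987417e-01 -5.40716679e-04]
 [-2.77987909e-01  9.60583594e-01  1.37138326e-03]
 [ 1.38176280e-04  1.46764229e-03 -9.99998913e-01]]
-180 [  38.    5.  -16.    0.  -68. -128.]
-150 [ 38.   5. -16.   0. -68. -98.]
-120 [ 38.   5. -16.   0. -68. -68.]
-90 [ 38.   5. -16.   0. -68. -38.]
-60 [ 38.   5. -16.   0. -68.  -8.]
-30 [ 38.   5. -16.   0. -68.  22.]
0 [ 38.   5. -16.   0. -68.  52.]
30 [ 38.   5. -16.   0. -68.  82.]
60 [ 38.   5. -16.   0. -68. 112.]
90 [ 38.   5. -16.   0. -68. 142.]
120 [ 38.   5. -16.   0. -68. 172.]
150 [  38.    5.  -16.    0.  -68. -158.]
```

```bash
python3 - <<'E'
from h import *
robot.goto([.595,.04,.2],down(180)); robot.dwell(.3); a,_,C=snap("w1"); print(proj(C,[.595,.04,.06]))
robot.goto([.49,.335,.2],down(180)); robot.dwell(.3); b,_,C=snap("w2"); print(proj(C,[.49,.335,.06]))
print(robot.read_t())
E
```

```text
[286.12865573 199.60323671]
[286.69313319 199.0802512 ]
4.8083
```

View pics/w1.png

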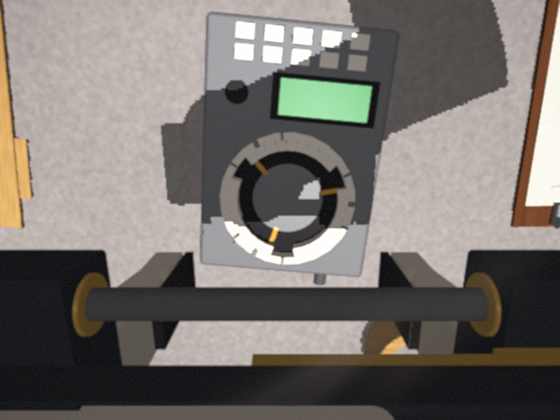

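View pics/w2.png

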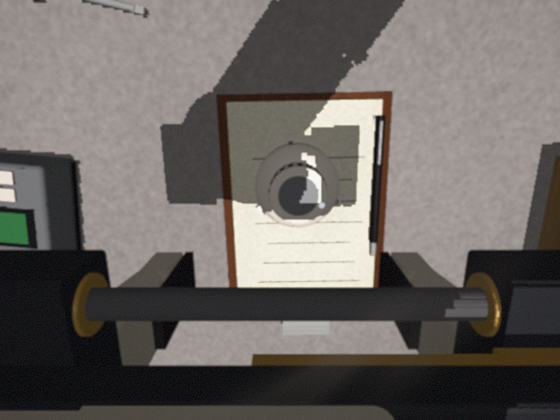

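```bash
python3 - <<'E'
from h import *
def load(n):
    z=np.load(n+".npz"); C=cam("wrist",z["R"],z["p"]); return z["im"],z["d"],C,cloud(C,z["d"])
def circ(xy):
    for k in range(6):
        A=np.c_[2*xy,np.ones(len(xy))]; s=np.linalg.lstsq(A,(xy**2).sum(1),rcond=None)[0]
        r=np.sqrt(s[2]+s[:2]@s[:2]); e=abs(np.hypot(*(xy-s[:2]).T)-r); xy=xy[e<max(.0012,np.quantile(e,.9) if k<4 else 1)]
    return s[:2],r,len(xy)
def polar(im,C,c,z,rs,name,scale=2):
    th=np.radians(np.arange(0,360,.5)); r=np.linspace(*rs,120)
    P=np.stack([c[0]+r[:,None]*np.cos(th),c[1]+r[:,None]*np.sin(th),np.full((120,720),z)],-1)
    m=proj(C,P).astype(np.float32); return cv2.remap(im,m[...,0],m[...,1],cv2.INTER_LINEAR)
def edge(mask):
    cs,_=cv2.findContours(mask.astype(np.uint8),cv2.RETR_EXTERNAL,cv2.CHAIN_APPROX_NONE); c=max(cs,key=cv2.contourArea)[:,0]; return c
im,d,C,P=load("w1")
near=np.hypot(P[...,0]-.595,P[...,1]-.04)<.07
print("top z floor",np.median(P[near&(P[...,2]<.06)][:,2]), "ring", np.median(P[near&(P[...,2]>.0625)][:,2]))
ring=near&(P[...,2]>.0615)
e=edge(ring); s=circ(ray(C,e[:,0],e[:,1],.0665)[:,:2]); print("socket",s)
c=s[0]
top=P[...,2]>.0
rows=[polar(im[:,:,::-1],C,c,.0665,(.036,.06),"")]
zz=polar(P[...,2].astype(np.float32),C,c,.0665,(.036,.06),"")
prof=(zz[50:65]>.0615).mean(0)  # r ~46-49
g=prof<.5; th=np.arange(0,360,.5)[g]; print("gap deg",th.min() if len(th) else 0, np.round(np.angle(np.exp(3j*np.radians(th)).mean())/3*180/np.pi,1),len(th)/2)
print("gaps runs",[ (x[0]/2,x[-1]/2) for x in np.split(np.flatnonzero(g),np.flatnonzero(np.diff(np.flatnonzero(g))>1)+1)])
im,d,C,P=load("w2")
near=np.hypot(P[...,0]-.49,P[...,1]-.335)<.07
ch=near&(P[...,2]>.05); print("head top z",np.quantile(P[ch][:,2],[.5,.95]))
tp=near&(P[...,2]>.061); e=edge(tp); s=circ(ray(C,e[:,0],e[:,1],.065)[:,:2]); print("chamber",s)
c=s[0]
paper=near&(np.hypot(P[...,0]-c[0],P[...,1]-c[1])>.055); print("paper z",np.median(P[paper][:,2]))
rows.append(polar(im[:,:,::-1],C,c,.010,(.036,.052),"")); rows.append(polar(im[:,:,::-1],C,c,.029,(.024,.046),""))
zz=polar(P[...,2].astype(np.float32),C,c,.010,(.036,.052),"")
rows.append(cv2.cvtColor((np.clip((zz)/.04,0,1)*255).astype(np.uint8),cv2.COLOR_GRAY2BGR))
out=np.vstack(rows); out=np.clip(out.astype(float)*1.6,0,255).astype(np.uint8)
for x in range(0,720,60): cv2.line(out,(x,0),(x,8),(0,0,255),1)
cv2.imwrite("pics/pol.png",out)
E
```

```text
top z floor 0.055080711054381615 ring 0.289014432502286
socket (array([0.82668354, 0.03472655]), np.float64(0.24868587622990213), 1012)
gap deg 0.0 60.0 195.5
gaps runs [(np.float64(0.0), np.float64(97.5)), (np.float64(262.5), np.float64(359.5))]
head top z [0.28927014 0.30895961]
chamber (array([0.7192351 , 0.32911155]), np.float64(0.24936930307568725), 1024)
paper z 0.28655949529704905
```

View pics/pol.png

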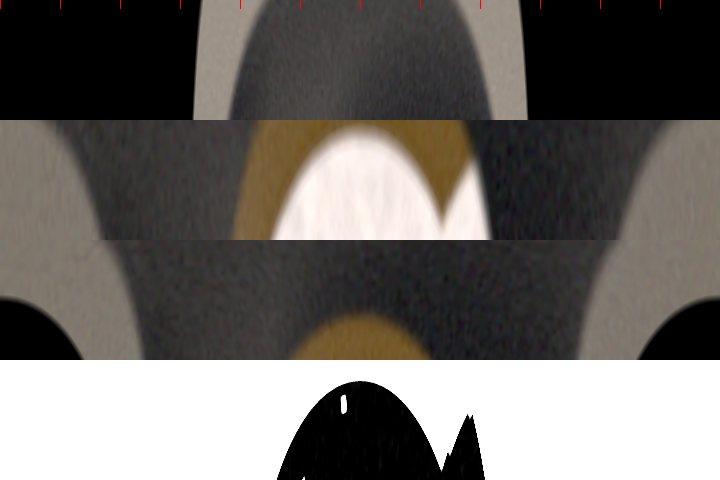

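The gripper got into the mask. I'll bound the height and redo it.

```bash
cat > m.py <<'E'
from h import *
def load(n):
    z=np.load(n+".npz"); C=cam("wrist",z["R"],z["p"]); return z["im"],z["d"],C,cloud(C,z["d"])
def circ(xy):
    for k in range(8):
        A=np.c_[2*xy,np.ones(len(xy))]; s=np.linalg.lstsq(A,(xy**2).sum(1),rcond=None)[0]
        r=np.sqrt(s[2]+s[:2]@s[:2]); e=abs(np.hypot(*(xy-s[:2]).T)-r); xy=xy[e<=max(.0012,np.quantile(e,.9))]
    return np.round(s[:2],4),round(r,4),len(xy)
def polar(im,C,c,z,rs):
    th=np.radians(np.arange(0,360,.5)); r=np.linspace(*rs,120)
    P=np.stack([c[0]+r[:,None]*np.cos(th),c[1]+r[:,None]*np.sin(th),np.full((120,720),z)],-1)
    m=proj(C,P).astype(np.float32); return cv2.remap(im,m[...,0],m[...,1],cv2.INTER_LINEAR)
def edge(mask):
    cs,_=cv2.findContours(mask.astype(np.uint8),cv2.RETR_EXTERNAL,cv2.CHAIN_APPROX_NONE); return max(cs,key=cv2.contourArea)[:,0]
E
python3 - <<'E'
from m import *
im,d,C,P=load("w1"); Z=P[...,2]
near=np.hypot(P[...,0]-.595,P[...,1]-.04)<.08
ring=near&(Z>.0615)&(Z<.08); print("ring z",np.median(Z[ring]),"floor",np.median(Z[near&(Z<.06)&(Z>.05)]))
e=edge(ring); s=circ(ray(C,e[:,0],e[:,1],.0665)[:,:2]); print("socket",s); c=s[0]
rows=[polar(im[:,:,::-1],C,c,.0665,(.036,.06))]
zz=polar(Z.astype(np.float32),C,c,.0665,(.036,.06)); g=(zz[38:60]<.0615).mean(0)>.5; i=np.flatnonzero(g)
print("gaps",[(x[0]/2,x[-1]/2) for x in np.split(i,np.flatnonzero(np.diff(i)>1)+1)])
im,d,C,P=load("w2"); Z=P[...,2]
near=np.hypot(P[...,0]-.49,P[...,1]-.335)<.07
tp=near&(Z>.055)&(Z<.08); print("head z",np.median(Z[tp])); e=edge(tp); s=circ(ray(C,e[:,0],e[:,1],.065)[:,:2]); print("chamber",s); c=s[0]
rows+=[polar(im[:,:,::-1],C,c,.010,(.036,.052)),polar(im[:,:,::-1],C,c,.029,(.024,.046))]
zz=polar(Z.astype(np.float32),C,c,.010,(.036,.052))
rows.append(cv2.cvtColor((np.clip(zz/.04,0,1)*255).astype(np.uint8),cv2.COLOR_GRAY2BGR))
q=zz[42:75]; print("lug-z per 6deg",np.round(1000*np.median(q,0)[::12],1))
out=np.clip(np.vstack(rows).astype(float)*1.5,0,255).astype(np.uint8)
for x in range(0,720,60): cv2.line(out,(x,0),(x,8),(0,0,255),1)
cv2.imwrite("pics/pol2.png",out)
E
```

```text
ring z 0.06614120266588586 floor 0.05500949196605792
socket (array([0.5948, 0.041 ]), np.float64(0.0558), 380)
gaps [(np.float64(0.0), np.float64(6.5)), (np.float64(104.0), np.float64(126.5)), (np.float64(223.0), np.float64(245.0)), (np.float64(343.0), np.float64(359.5))]
head z 0.06481157706219795
chamber (array([0.4849, 0.3444]), np.float64(0.0246), 170)
lug-z per 6deg [31.9 32.5 32.5 32.7 32.9 31.6 32.3 30.2 30.4 30.5 26.1 27.6 10.5  4.9
  4.9  4.9  4.5  4.4  4.7  4.7  4.7  8.5  5.   5.   4.6  4.9  4.8  4.5
  5.3  4.9  4.9  9.8  9.6  4.6  4.9  4.7  4.8  4.3  4.7  4.5  4.7  4.5
  5.4  4.6  4.7  4.4  4.4  4.6  4.4  5.4  4.9 16.6 28.7 24.8 31.  29.9
 30.9 31.8 32.5 33. ]
```

View pics/pol2.png

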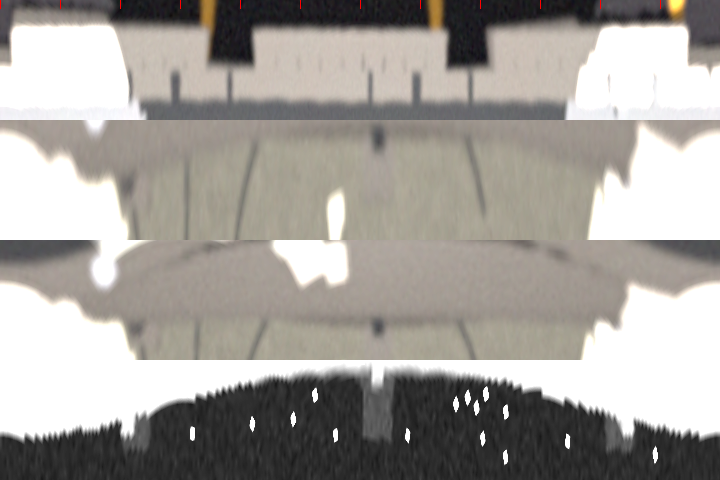

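Row 1 of the polar view shows the socket gaps at about −5°, 115° and 235°, with the half marks at 88° and 208°. The lower rows show a head rib/lug at 188.5° (x=377 px), with the others at about 68.5° and 308.5°. Next I'll look again at yaw −90 to cancel the wrist-camera bias.

```bash
python3 - <<'E'
from m import *
robot.goto([.485,.344,.2],down(-90)); robot.dwell(.3); snap("w3"); im,d,C,P=load("w3"); Z=P[...,2]
near=np.hypot(P[...,0]-.485,P[...,1]-.344)<.07
tp=near&(Z>.055)&(Z<.08); e=edge(tp); s=circ(ray(C,e[:,0],e[:,1],.065)[:,:2]); print("chamber",s); m2=s[0]; m1=np.array([.4849,.3444])
A=down(180)[:2,:2]-down(-90)[:2,:2]; b=np.linalg.solve(A,m1-m2); print("b tool",b)
print("head true",m1-down(180)[:2,:2]@b,"socket true",np.array([.5948,.041])-down(180)[:2,:2]@b)
zz=polar(Z.astype(np.float32),C,m2,.010,(.036,.052)); q=np.median(zz[42:75],0); i=np.flatnonzero((q>.0075)&(q<.0125))
print([(x[0]/2,x[-1]/2) for x in np.split(i,np.flatnonzero(np.diff(i)>4)+1) if len(x)>6]); print(robot.read_t(),robot.read_qpos())
E
```

```text
chamber (array([0.4859, 0.3432]), np.float64(0.0247), 170)
b tool [1.1e-03 1.0e-04]
head true [0.486  0.3443] socket true [0.5959 0.0409]
[(np.float64(180.5), np.float64(194.5)), (np.float64(302.0), np.float64(316.5))]
6.5417 [ 5.41627947e+01  1.41075816e+01 -1.20278392e+01  6.03554694e-04
 -6.38632886e+01 -5.41785989e+01]
```

```bash
python3 - <<'E'
from m import *
robot.servo_line([.486,.3443,.039],down(-90),speed=.12); print(np.round(robot.read_force(),1))
robot.move_gripper(0.0); robot.dwell(.2); print("w",robot.read_grip_width())
robot.servo_line([.486,.3443,.16],speed=.12); print(robot.read_force(),robot.read_grip_width())
robot.goto([.5959,.0409,.16],down(-43.7)); robot.dwell(.3); snap("w4")
print(robot.read_position(),robot.read_qpos(),robot.read_t())
E
```

```text
[-0.2 -0.3 -0.2]
w 0.5640975994840197
[ 0.32902343  0.70925667 -2.72972097] 0.5644232122927495
[0.59587164 0.04155488 0.1600223 ] [ 2.27181307e+01  1.62213029e+01 -1.47227706e+01 -1.14462599e-03
 -5.90528349e+01  2.36301545e+01] 11.675
```

View pics/w4.png

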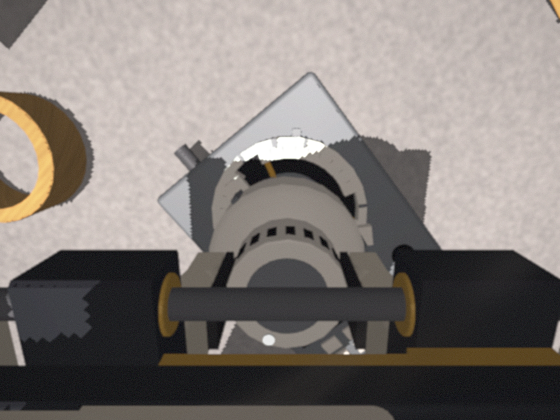

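The head is held, and the gaps are partly visible past the skirt at (255,170) and (350,205). I'll check the lug angle in hand from depth.

```bash
python3 - <<'E'
from m import *
im,d,C,P=load("w4"); Z=P[...,2]; R=np.load("w4.npz")["R"]
c0=np.array([.5959,.0409])+R[:2,:2]@[.0011,.0001]
near=np.hypot(P[...,0]-c0[0],P[...,1]-c0[1])<.055
sk=near&(Z>.146)&(Z<.152)  # skirt shoulder edge
v,u=np.nonzero(sk); xy=P[sk][:,:2]; r=np.hypot(*(xy-c0).T); print("r max @shoulder",np.quantile(r,[.5,.98]),len(r))
w=near&(Z>.1335)&(Z<.149); xy=P[w][:,:2]; r0=np.hypot(*(xy-c0).T); xy=xy[(r0>.036)&(r0<.042)]
if len(xy)>10: print("wall circle",circ(xy),"exp",c0)
lug=near&(Z>.122)&(Z<.1335); xy=P[lug][:,:2]; r=np.hypot(*(xy-c0).T); k=r>.0415; a=np.degrees(np.arctan2(*(xy-c0).T[::-1]))[k]
h,e=np.histogram(a,np.arange(-180,181,3)); print([(int(e[i]),int(h[i])) for i in np.flatnonzero(h)])
print(robot.read_position(),R)
E
```

```text
r max @shoulder [0.03723957 0.03993958] 1349
wall circle (array([0.5956, 0.0427]), np.float64(0.0404), 696) exp [0.59662697 0.04006842]
[(-135, 13), (-132, 30), (-129, 31), (-126, 32), (-123, 39), (-120, 32), (-12, 36), (-9, 49), (-6, 45), (-3, 53), (0, 47), (3, 23)]
[0.59587164 0.04155488 0.1600223 ] [[ 7.23622661e-01 -6.90195800e-01  5.40765061e-05]
 [-6.90195802e-01 -7.23622659e-01  4.76125958e-05]
 [ 6.26897153e-06 -7.17769308e-05 -9.99999997e-01]]
```

```bash
python3 - <<'E'
from m import *
from scipy.optimize import least_squares
im,d,C,P=load("w4"); Z=P[...,2]; c0=np.array([.5966,.0407])
w=(Z>.1335)&(Z<.149); xy=P[w][:,:2]; r0=np.hypot(*(xy-c0).T); xy=xy[(r0>.036)&(r0<.042)]
s=least_squares(lambda c:np.hypot(*(xy-c).T)-.0395,c0,loss="soft_l1",f_scale=.0005).x; print("fixed r offset tool",np.load("w4.npz")["R"][:2,:2].T@(s-c0))
X=np.array([.5959,.0409]); R=down(-43.7)
robot.servo_line([*X,.104],R,speed=.1); robot.dwell(.2); f0=np.array(robot.read_force()); print(f0,robot.read_position())
for z in np.arange(.102,.0885,-.002):
    robot.servo_line([*X,z],speed=.03); f=np.array(robot.read_force())-f0; print(round(z,4),np.round(f,1),np.round(robot.read_position(),4))
    if f[2]>6: break
print(robot.read_t(),robot.read_grip_width())
E
```

```text
fixed r offset tool [-0.00119808 -0.00075772]
[ 0.53019236 -0.53021819 -2.16349015] [0.59636178 0.04105921 0.10480691]
0.102 [-0.8  1.4  0.1] [0.5958 0.0409 0.102 ]
0.1 [-1.   0.3  0.9] [0.5958 0.0408 0.0998]
0.098 [0.4 0.6 0.7] [0.5958 0.0408 0.0978]
0.096 [0.  0.4 0.6] [0.5958 0.0409 0.0958]
0.094 [-1.  -0.8  1.1] [0.5958 0.0409 0.0938]
0.092 [0.2 0.7 0.7] [0.5958 0.0409 0.0918]
0.09 [-0.8  0.2  0.6] [0.5958 0.0409 0.0898]
14.3333 0.5679293751490782
```

The head went in without resistance. Now I'll turn it clockwise in small steps.

```bash
python3 - <<'E'
from m import *
X=np.array([.5959,.0409])
robot.servo_line([*X,.0892],speed=.03); print(np.round(robot.read_force(),1),np.round(robot.read_ft_torque(),3))
for a in (3,6,9,12,15,18,21,24,27):
    robot.goto([*X,.0892],down(-43.7-a)); robot.dwell(.05)
    R=robot.read_tcp_rot(); print(a,round(float(np.degrees(np.arctan2(R[1][0],R[0][0]))),1),np.round(robot.read_force(),1),np.round(robot.read_ft_torque(),3))
robot.dwell(.3); snap("w5"); print(robot.read_t(),robot.read_position(),robot.read_grip_width())
E
```

```text
[-0.2 -0.2 -1.8] [-0.042  0.129 -0.032]
3 -46.6 [-0.3 -0.6 -1.6] [0.022 0.159 0.027]
6 -49.6 [-2.9 -1.1  0.1] [-0.263  1.276  0.083]
9 -52.6 [-4.  -0.8  0.9] [-0.394  1.481  0.087]
12 -55.6 [-3.4 -1.9  0.7] [-0.492  1.423  0.053]
15 -58.6 [-3.5 -0.7  0.1] [-0.711  1.455  0.133]
18 -61.6 [-3.5 -1.9  0.5] [-0.817  1.516  0.123]
21 -64.6 [-3.4 -3.1 -1.2] [-0.949  1.75   0.115]
24 -67.6 [-4.5 -2.5 -0.8] [-0.944  1.897  0.17 ]
27 -70.6 [-4.4 -1.9 -0.4] [-0.954  1.916  0.139]
17.6333 [0.59565097 0.0408455  0.08908139] 0.5627727484688603
```

View pics/w5.png

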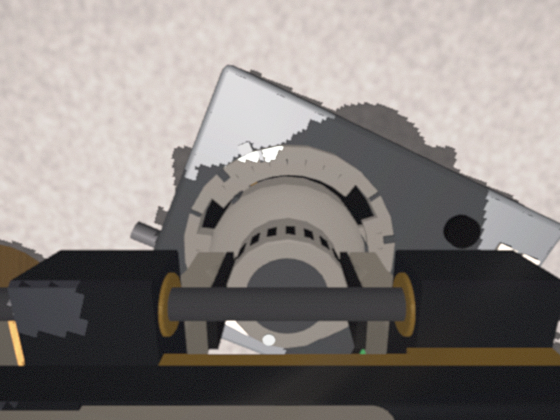

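The head is in the socket, with gaps visible at (213,213) and (360,203), and the moment about z rose to about 0.14 N m. I'll check the rib angle against the wide marks in polar views.

```bash
python3 - <<'E'
from m import *
im,d,C,P=load("w5"); R=np.load("w5.npz")["R"]; c=np.array([.5959,.0409])+R[:2,:2]@[.0011,.0001]
rows=[]
for z,rs in ((.0665,(.036,.058)),(.075,(.030,.046)),(.0665,(.038,.046))):
    p=polar(im[:,:,::-1],C,c,z,rs); p=np.roll(p,360,1)[:,80:400]  # -140..20 deg
    rows.append(cv2.resize(p,(800,190)))
out=np.clip(np.vstack(rows)*1.8,0,255).astype(np.uint8)
for a in range(-140,20,10): cv2.line(out,((a+140)*5,0),((a+140)*5,10),(0,0,255),1)
cv2.imwrite("pics/pol3.png",out)
E
```

```text
(no output)
```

View pics/pol3.png

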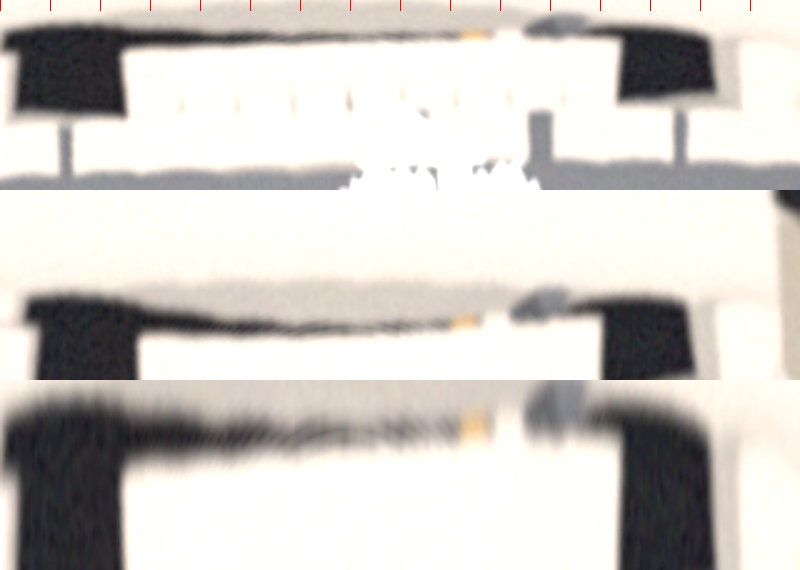

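In the polar view the rib base sits at about x=540–551, or −30 to −32°. The wide mark is at x=541 (−31.8°), so the head is at halfway or 1–2° short of it. I'll add 1°, check it's steady, and hand in.

```bash
python3 - <<'E'
from m import *
robot.goto([.5959,.0409,.0892],down(-71.7)); robot.dwell(.6)
im,d,C=snap("w6"); R=np.load("w6.npz")["R"]; c=np.array([.5959,.0409])+R[:2,:2]@[.0011,.0001]
p=np.roll(polar(im,C,c,.0705,(.0385,.0415)),360,1)
hsv=cv2.cvtColor(p,cv2.COLOR_RGB2HSV); s=p.astype(int); m=(s[...,2]-s[...,0]>6)&(s[...,2]>50)&(s[...,2]<150)
x=np.arange(-180,180,.5); k=(x>-50)&(x<-15)&1>0; col=m[:,k].mean(0); print("rib deg (z.0705)",(col*x[k]).sum()/max(col.sum(),1e-9),col.max())
print(np.round(robot.read_force(),1),np.round(robot.read_ft_torque(),3),np.round(robot.read_position(),4),np.abs(robot.read_qvel()).max(),robot.read_grip_width(),robot.read_t())
robot.dwell(.5); print(np.round(robot.read_ft_torque(),3)); robot.job_done()
E
```

```text
rib deg (z.0705) -28.0 0.016666666666666666
[-3.8 -1.9  0.4] [-0.85   2.011  0.151] [0.5956 0.0408 0.0891] 0.10497896992832342 0.5641523321373095 18.5333
[-0.854  1.972  0.183]
the job is handed in; nothing more can be done
```

I put the clipboard head into the tester socket, turned it clockwise to about halfway, and handed the job in while still holding it there, at about 19 s of the 40 s allowed. It did not reach the lock. Its lugs passed down through the gaps with about 1 N of resistance.

Last checks:
- **Turn:** The tool had turned 27° when I compared the rib with the mark. I then added 1°, making about 28°, well short of the pawl at 34°.
- **Moment:** The moment about the vertical was 0.15–0.18 N m and steady, close to the 0.17 N m expected at halfway. Side forces were about 4 N.
- **Hold:** The grip width did not change, and the arm was still.
- **Rib against mark:** At 27° I read the rib at about −30° to −32° against the wide mark at −31.8°, so it was on the mark or 1–2° short. That is why I added the last degree.

**Failed check:** An automatic reading of the rib angle after that last degree gave −28°, but it matched almost no pixels, so I disregarded it. The final angle therefore rests on the tool's rotation, the moment reading and the earlier view.

I never approached the spare head or its base. I lifted the clipboard head straight up, well clear of the pen, but took no closing picture of the spare head, base or pen.

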